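# Hand out the scooter: scan its label, stand down, hold it upright

## Task

Hand out the child's scooter that is leaning on the carton: take the bar scanner out of its desk holder, point its window at the barcode label on the scooter's deck from about a hand's width away, hold it steady there for a good second, and put the scanner back upright in its holder. Then flip the scooter's side stand all the way down past its spring, and last take hold of the scooter, bring it upright clear of the carton with both wheels still on the counter, and finish holding it so, upright and still, without letting go. Do not let the scooter fall over, and leave the other things on the counter and the carton where they are.

Things in the scene. Friction and masses are not known exactly. Their poses are not given: they have to be found in the camera images.
- scooter: child's kick scooter without handlebar, 625 mm long, about 2.2 kg, loose, leaning about 0.27 rad to its right, deck edge on the carton's +x face. Origin on the wheels' ground line midway between the axles (240 mm ahead and behind); x forward, y to its left (stand side), z up through the deck. Tips about its x axis. Wheels 145 across, roll at about 3 N. Deck x -150..150, y -50..50, z 73..95 mm
- label (a point): centre of the barcode on the white label, 104 x 64 mm, stuck on the top of the deck; its z axis is the label's outward normal, its x axis the scooter's forward direction
- stub (a point): on the axis of the bare round steel steerer tube, 34 mm in diameter, that stands up at the front of the scooter: the place to hold. The tube is free from 52 mm below this point to 22 mm above it, where it ends, 300 mm over the ground line. Axes as the scooter's; the tube leans 10 degrees (0.1745 rad) back from the scooter's z axis towards -x
- stand_pivot (a point): centre of the side stand's pivot beside the deck's left edge: scooter frame x -50, y 66, z 80 mm; axes as the scooter's. The stand turns about the scooter's y axis here
- stand_foot (a point): centre of the side stand's rubber foot, 16 mm thick: 60 mm from the pivot as seen from the side and 30 mm farther out to the left. The leg is an 11 mm steel rod from the pivot to this foot; folded it points back along the deck (-x). Let go with the stand down, the scooter leans 0.13 rad to its left on to this foot
- kickstand (a joint): angle of the side stand about the scooter's y axis: 0 folded back level with the deck, 1.75 rad fully down, a little past straight down towards the front wheel. Its spring holds it folded below 0.85 and snaps it down above. It needs about 2 N halfway along the leg, from above, then from behind. Stand down and scooter upright, the foot is 13 mm off the counter
- axle_front (a point): centre of the front wheel, 72.5 mm above the counter when the wheel stands on it
- axle_rear (a point): centre of the rear wheel, 72.5 mm above the counter when the wheel stands on it
- carton: closed cardboard parcel, too heavy to shift, 160 mm (x) by 300 mm (y), 130 high; origin at the centre of its underside; its +x face carries the scooter
- scanner: straight bar-shaped barcode scanner, 150 mm long, 0.16 kg, standing upright in its holder with the window down. Origin at the centre of the window, at its lower end; z points up along the bar, it reads along -z, straight out of the window. Head 44 x 32 mm up to z 36 mm, above that the bar, 36 mm (x) by 27 mm (y), to z 150
- holder: heavy desk holder of the scanner, fixed: base 95 x 85 mm, 12 thick, with an open-topped pocket 52 mm (x) by 40 mm (y) inside, its floor at 12 mm, its walls up to 57 mm and above them a flared mouth to 68 mm; origin at the centre of the underside. The holder and the tape dispenser may have changed places, left or right of the carton
- holder_seat (a point): centre of the pocket's floor, where the window end of the scanner stands
- tape_dispenser: black desk tape dispenser, 160 x 60 mm, 102 high; loose, leave alone. Origin at its underside
- pipe_elbow: grey plastic pipe elbow lying flat, about 75 x 75 mm, 45 high; loose, leave alone. Origin at its underside
- pipe_tee: grey plastic pipe tee lying flat, 104 x 75 mm, 45 high; loose, leave alone. Origin at its underside
- tape_roll: roll of brown packing tape lying flat, 100 mm across, 48 high; loose, leave alone. Origin at its underside
- fittings_box: small yellow box, 70 x 120 mm, 45 high; loose, leave alone. Origin at its underside
- stamp: small hand stamp with a wooden knob standing on the carton, 30 x 55 mm, 66 high; loose, leave alone. Origin at its underside
There are look-alikes about, which are no part of the job. Leave any orange or pink look-alike of the scanner alone.

How it is judged:
On the way, in this order (a step that is already met when the one before it is completed fails the run):
1. the scanner, in the gripper, is held steady and pointed at the label: the barcode within 25 mm of the scanner's line of sight, 50 to 200 mm from the window, faced within 0.45 rad, for 1 s (contact force between the fingers and scanner above 0.5 N and z of label in the frame of scanner between -0.2 and -0.05 m and x of label in the frame of scanner between -0.025 and 0.025 m and y of label in the frame of scanner between -0.025 and 0.025 m and angle between the z axis of scanner and the z axis of label, either way round below 0.45 rad and linear speed of scanner below 0.04 m/s and angular speed of scanner below 0.3 rad/s), for 1 s.
2. the scanner stands back in its holder, let go (horizontal distance between scanner and holder_seat below 0.012 m and distance between scanner and holder_seat below 0.02 m and angle between scanner's own z axis and vertical below 0.15 rad and contact force between the fingers and scanner below 0.1 N), for 0.2 s.
3. the side stand is fully down (value of joint kickstand above 1.6 rad), for 0.2 s.
At the end, for the whole second after the job is handed in: Side stand above 1.6 rad; scooter held by the fingers (over 1 N), within 0.085 rad (5 degrees) of upright, still, off the carton, axles under 8 mm above their rolling height; scanner let go, upright in its holder within 12 mm of the pocket's middle (all of step 2 and value of joint kickstand above 1.6 rad and angle between scooter's own z axis and vertical below 0.085 rad and height (world z) of each of axle_front, axle_rear below 0.0805 m and contact force between the fingers and scooter above 1 N and contact force between scooter and carton below 0.2 N and linear speed of scooter below 0.03 m/s and angular speed of scooter below 0.15 rad/s); the arm keeps its last pose, push and grip.
It fails at once if the scooter falls over (more than 0.6 rad from upright) (angle between scooter's own z axis and vertical above 0.6 rad).
It fails at once if another thing on the counter or the carton is moved by more than 30 mm (distance of any of tape_dispenser, pipe_elbow, pipe_tee, tape_roll, fittings_box, stamp from where it was at the start of the episode above 0.03 m).
It also fails if it takes over 72 s, if anything falls off the work surface, if the arm or the gripper's body presses on something with over 40 N, if the wrist force passes 120 N, or if a joint passes its speed limit or range.

## Robot

A 6-joint arm with a two-finger parallel gripper is mounted at the origin on the work surface. World frame = base frame: x ahead of the robot, y to its left, z up, the work surface at z = 0. Lengths are in m, angles in rad, forces in N, time in s.
With the tool pointing down it reaches from about 0.375 to 0.9 m from the base axis. Payload 3.1 kg.
Tool frame: the origin (TCP) lies between the finger pads; the fingertips stand 11 mm ahead of it and the grasp point (between the pads) lies 8 mm behind it; z points along the fingers, y is the direction in which the jaws open and shut (so a half turn about z gives the same grasp; the last joint's range is limited). The gripper opens to 85 mm and grips with 20 to 120 N. Pads are 22 mm wide; open, the fingers measure 114 mm over their backs; the gripper's body (76 mm by 85 mm) begins 54 mm behind the grasp point. The pads swing forward as they close: fully open they stand 13 mm farther back than shut.
Start: joints at [1.087, 0.527, 1.433, -0, 1.181, -0.178], TCP at [0.188, 0.596, 0.242] pointing down, gripper open.
Joint ranges: [-3.08, 3.08], [-0.75, 2.2], [0.22, 2.44], [-1.43, 4.57], [0, 2.65], [-2.85, 2.85]. Speed limits (rad/s): [2.79, 2.79, 3.14, 3.14, 3.14, 3.14].

## Interface

Orientations are given as a unit quaternion [x, y, z, w].
In Python, from station import manip gives the robot as it stands.
- The arm moves only by the tool move_arm, never from a script. Its argument "deltas" is a list of rows, each a list of 5 numbers: the shift along the tool's x, y, z in units of 40 cm (1.0 is 40 cm), then the turn about the tool's z in units of 0.5 rad (1.0 is 0.5 rad), then the opening in per cent of the stroke, from 0 (shut) to 100 (fully open). In form: [[x, y, z, twist, grip], ...]. A call has exactly 8 rows; each row is the pose to reach, as a shift and turn from the pose commanded when the call began, along the tool's axes at that moment; what a row does not reach only later rows make up. A row lasts 1/12 s, in which the tool goes at most 41.7 mm and 7.16 degrees, less where a joint would pass 70% of its speed; a pose out of reach is approached as far as the arm can. A call with a number of a shift or a turn outside -1 to 1 is refused whole. A call with a gripper value outside its range is refused whole. The fingers move at their own pace and stop on an object; "force" is the grip in N (left out, the last holds). Time passes only in rows, so rows that repeat a pose let the fingers close, or fill a call up. It gives the time, the measured TCP pose, the force and the opening at its end, in the units of the state.
- manip.sense(): the state, without advancing time (a new reading comes with each control period).
- manip.snapshot(name): name is "side" or "top" or "wrist"; returns (picture, depth): 400x640x3 uint8, red, green, blue; 400x640 float32, m along the optical axis (not along the pixel's ray), 0 where there is no reading.
- manip.get_calibration(name): a dict with "vfov" (degrees; the focal length in pixels is half the picture's height over the tangent of half this angle, whatever the lens; pixels are square), "cx", "cy" (the principal point, pixels), "pose" (4x4, takes a point from camera to world coordinates). Camera axes: x right, y down, z forward; pixel columns grow to the right and rows downward; lengths in m; the calibration is good to about 2 mm. A picture is of the moment at which its call begins: read the wrist's pose just before it. get_calibration takes no time and is no camera call; for the wrist camera it gives the pose at the moment of the call.
- manip.sign_off(): hands the job in, once; it reports no verdict.
The state is a dict: "t": time; "q": joint angles; "qd": joint speeds; "tau": joint torques, N m; "tcp_pos": TCP position; "tool_rot": TCP orientation; "force": force on the tool from outside, world axes, zero at the start; "ft_torque": the same for the moment, N m; "finger_gap": opening from 0.0 (shut) to 1.0 (fully open).
Only numpy, scipy, OpenCV 4.12 (cv2) and the standard library are available. Lean on these libraries where they do the work, as an engineer would, in place of code of your own. Each camera call takes 0.05 s, during which the arm holds its last target.

## Working session

There is one attempt and no reset: what is moved stays moved. The work goes in short steps, Python scripts to look and compute and a tool call to move; the robot and the scene stay as the last step left them, time stands still between calls to the robot, and variables do not carry over. Pictures are saved under pics/ and viewed, and the job is handed in when it is done.

Besides the shell and the picture viewer there is one more tool, called after ">>>" as name(argument=value, ...), one argument or row to a line, values as JSON. move_arm: Moves the arm, as the interface text tells. Its arguments: {"type":"object","properties":{"deltas":{"type":"array","items":{"type":"array","items":{"type":"number"}}},"force":{"type":"number"}},"required":["deltas"]}

```bash
mkdir -p pics; ls; python3 - <<'E'
from station import manip
import cv2
print(manip.sense())
for n in("side","top","wrist"):
    p,d=manip.snapshot(n); c=manip.get_calibration(n)
    cv2.imwrite(f"pics/{n}0.png",p[:,:,::-1])
    import numpy as np; np.savez(f"{n}0.npz",p=p,d=d,**{k:v for k,v in c.items()})
    print(n,c)
E
```

```text
pics
{'t': 0.0, 'q': array([ 1.08648301e+00,  5.28466892e-01,  1.43394113e+00,  1.55223736e-05,
        1.18139740e+00, -1.78507895e-01]), 'qd': array([ 0.00083449, -0.00129611, -0.00037655,  0.00061577,  0.00204412,
        0.00056043]), 'tau': array([-1.12495334e-03, -4.42355025e+01, -1.78023255e+01, -5.05363987e-04,
        8.44023773e-03, -8.90442834e-06]), 'tcp_pos': array([0.18779917, 0.59537147, 0.24132081]), 'tool_rot': array([ 1.52310440e-01,  9.88332083e-01, -1.04384546e-03, -3.66778940e-04]), 'force': array([-0.66761214, -0.5661871 ,  0.60688417]), 'ft_torque': array([-0.00385928,  0.03495863,  0.05085925]), 'finger_gap': 0.9984847963682871}
side {'vfov': 48.10348259631112, 'cx': 325.593342901219, 'cy': 195.53740103052513, 'pose': array([[ 0.9058975 , -0.31282397,  0.28546609,  0.1551347 ],
       [-0.42329617, -0.6480829 ,  0.63309471, -0.75501429],
       [-0.01304151, -0.69435562, -0.71951386,  1.05232303],
       [ 0.        ,  0.        ,  0.        ,  1.        ]])}
top {'vfov': 43.11198435847742, 'cx': 314.64237595482865, 'cy': 187.5414027668588, 'pose': array([[ 0.00491643, -0.98661969,  0.16296444,  0.22002184],
       [-0.99997484, -0.00401723,  0.00584685, -0.00915019],
       [-0.00511396, -0.16298908, -0.98661462,  1.69190859],
       [ 0.        ,  0.        ,  0.        ,  1.        ]])}
wrist {'vfov': 64.37107381101151, 'cx': 318.5630789624086, 'cy': 205.93334539255812, 'pose': array([[ 0.30117232,  0.92117303,  0.24644569,  0.12503327],
       [ 0.9535664 , -0.29025614, -0.08038964,  0.61461478],
       [-0.00252039,  0.25921347, -0.96581677,  0.37304606],
       [ 0.        ,  0.        ,  0.        ,  1.        ]])}
```

View pics/top0.png

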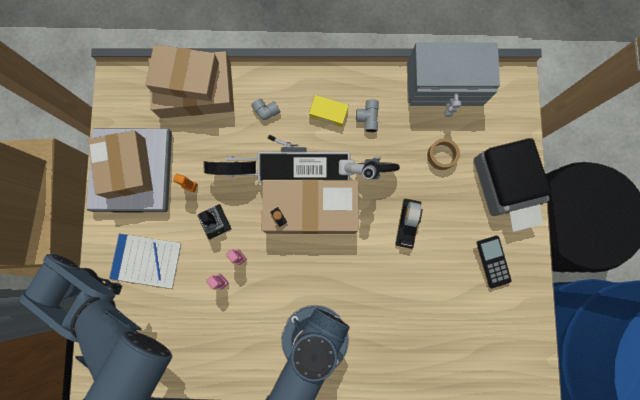

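View pics/side0.png

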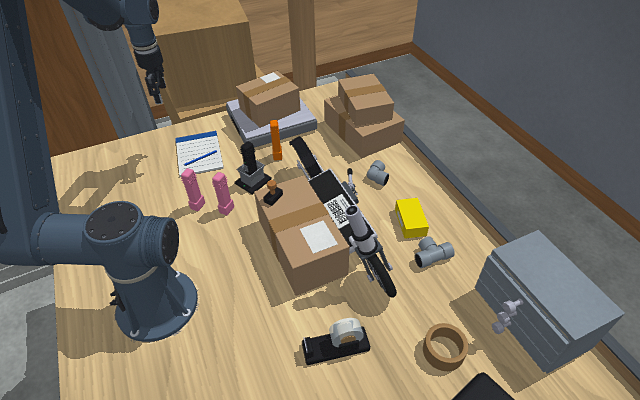

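View pics/wrist0.png

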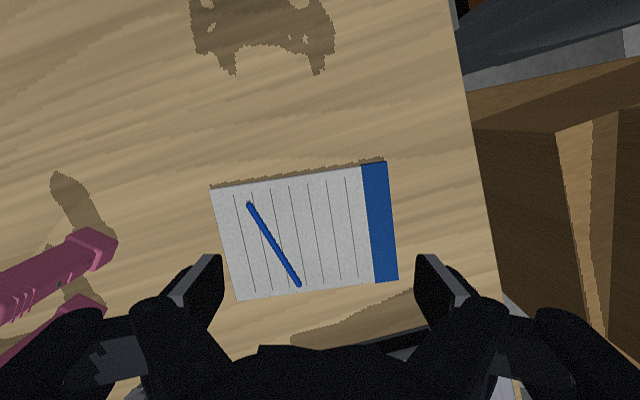

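```bash
cat > h.py <<'E'
import numpy as np, cv2
def load(f): return np.load(f)
def cloud(s):
    h,w=s['d'].shape; f=h/2/np.tan(np.radians(float(s['vfov']))/2)
    v,u=np.mgrid[0:h,0:w]; d=s['d']
    P=np.stack([(u-s['cx'])/f*d,(v-s['cy'])/f*d,d],-1)
    M=s['pose']; W=P@M[:3,:3].T+M[:3,3]; W[d<=0]=np.nan
    return W
def snap(name,tag):
    from station import manip
    c=manip.get_calibration(name); p,d=manip.snapshot(name)
    cv2.imwrite(f"pics/{name}{tag}.png",p[:,:,::-1])
    np.savez(f"{name}{tag}.npz",p=p,d=d,**c)
    return load(f"{name}{tag}.npz")
E
python3 - <<'E'
from h import *
for n in("top","side"):
    s=load(n+"0.npz"); W=cloud(s); print(n,np.isfinite(W[...,0]).mean())
    x,y,z=W[...,0],W[...,1],W[...,2]
    print("table z",np.nanmedian(z[240:280,380:400]) if n=="top" else '')
    # crop upscale
    p=s['p']
    if n=="top": 
        for nm,(a,b,c,d) in dict(A=(120,200,190,410),B=(180,300,170,290)).items():
            cv2.imwrite(f"pics/{n}0{nm}.png",cv2.resize(p[a:b,c:d,::-1],None,fx=3.6 if nm=='A' else 5,fy=3.6 if nm=='A' else 5,interpolation=cv2.INTER_CUBIC))
    else:
        cv2.imwrite(f"pics/{n}0A.png",cv2.resize(p[120:310,160:420,::-1],None,fx=3,fy=3,interpolation=cv2.INTER_CUBIC))
# top heights map
    np.set_printoptions(precision=3,suppress=True,linewidth=200)
s=load("top0.npz");W=cloud(s)
# carton top
m=(abs(W[...,2]-.13)<.006)
m[:, :255]=0; m[:,365:]=0; m[:170]=0;m[240:]=0
P=W[m]; print("carton",P.min(0),P.max(0),np.percentile(P,[1,99],axis=0),len(P))
# scanner top
m=np.zeros(W.shape[:2],bool); m[195:245,190:235]=1
P=W[m&(W[...,2]>.01)]; print("z max",P[:,2].max(), np.percentile(P[:,2],[50,90,95,99]))
P=W[m&(W[...,2]>.145)];print(len(P),P.mean(0),P.min(0),P.max(0))
E
```

```text
top 0.99600390625
table z 0.0009463008799275308
side 0.99596484375
table z 
carton [ 0.344 -0.135  0.124] [0.535 0.166 0.136] [[ 0.345 -0.131  0.125]
 [ 0.502  0.162  0.136]] 4223
z max 0.16963727169741416 [0.06  0.16  0.163 0.166]
111 [0.382 0.336 0.16 ] [0.36  0.319 0.146] [0.404 0.351 0.17 ]
```

```bash
ls pics
```

```text
side0.png
side0A.png
top0.png
top0A.png
top0B.png
wrist0.png
```

View pics/top0A.png

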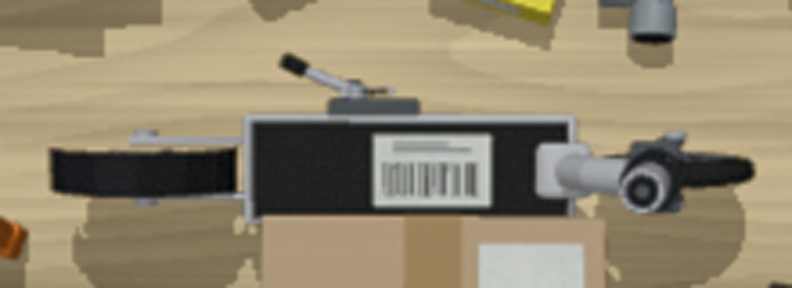

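View pics/top0B.png

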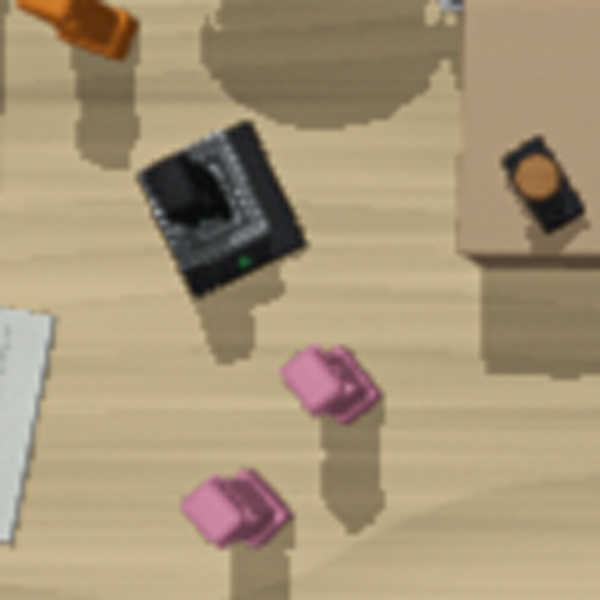

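View pics/side0A.png

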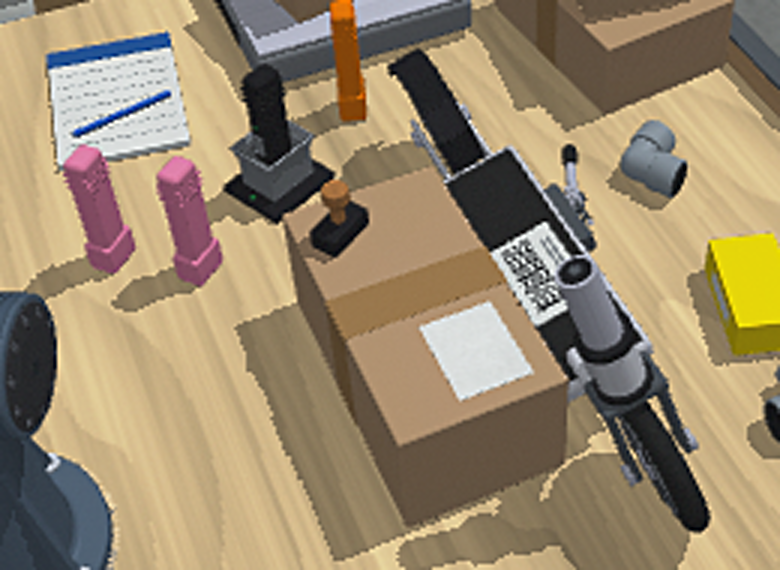

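```bash
cat >> h.py <<'E'
def ray(s,uv,z):
    h=s['d'].shape[0]; f=h/2/np.tan(np.radians(float(s['vfov']))/2)
    uv=np.atleast_2d(uv).astype(float); M=s['pose']
    D=np.c_[(uv[:,0]-s['cx'])/f,(uv[:,1]-s['cy'])/f,np.ones(len(uv))]@M[:3,:3].T
    o=M[:3,3]; return o+D*((z-o[2])/D[:,2])[:,None]
def proj(s,P):
    h=s['d'].shape[0]; f=h/2/np.tan(np.radians(float(s['vfov']))/2)
    M=s['pose'];Q=(np.atleast_2d(P)-M[:3,3])@M[:3,:3]
    return np.c_[Q[:,0]/Q[:,2]*f+s['cx'],Q[:,1]/Q[:,2]*f+s['cy']]
E
python3 - <<'E'
from h import *
np.set_printoptions(precision=4,suppress=True,linewidth=200)
s=load("top0.npz");W=cloud(s)
c=np.array([(138,178),(248,122),(307,243),(197,298)])/5+[170,180]-.5
R=ray(s,c,.012); print(R); 
for i in range(4):
    d=R[(i+1)%4]-R[i]; print(np.linalg.norm(d),np.degrees(np.arctan2(d[1],d[0])))
print("base centre",R.mean(0))
# scanner top pixels
for n,box in(("top",(195,245,190,235)),("side",(135,200,225,275))):
    s=load(n+"0.npz");W=cloud(s); m=np.zeros(W.shape[:2],bool); m[box[0]:box[1],box[2]:box[3]]=1
    for lo,hi in((.1,.2),(.152,.2),(.05,.07)):
        mm=m&(W[...,2]>lo)&(W[...,2]<hi)
        P=W[mm]; 
        if len(P)>5: print(n,lo,len(P),P.mean(0),P.min(0),P.max(0),cv2.minAreaRect(P[:,:2].astype(np.float32)))
E
```

```text
[[0.4027 0.3926 0.012 ]
 [0.4407 0.3205 0.012 ]
 [0.3598 0.2783 0.012 ]
 [0.3231 0.3501 0.012 ]]
0.08153461027852742 -62.230622255817615
0.09118964535074899 -152.481690002556
0.08061011275159949 117.12698697068217
0.09028655706109454 28.1057020604454
base centre [0.3816 0.3354 0.012 ]
top 0.1 151 [0.3804 0.3333 0.1505] [0.36   0.319  0.1017] [0.4039 0.3513 0.1696] ((0.3826494812965393, 0.3367142379283905), (0.03841762989759445, 0.027978237718343735), 25.86089515686035)
top 0.152 101 [0.3816 0.3363 0.1609] [0.36   0.3195 0.1523] [0.3997 0.3513 0.1696] ((0.3819267153739929, 0.3369538187980652), (0.03840848058462143, 0.02677537128329277), 23.099645614624023)
top 0.05 155 [0.3819 0.3307 0.0624] [0.3392 0.2979 0.0505] [0.4279 0.3797 0.07  ] ((0.38311439752578735, 0.33801937103271484), (0.07142923772335052, 0.0607580728828907), 26.497182846069336)
side 0.1 575 [0.3703 0.224  0.143 ] [0.2729 0.0896 0.1001] [0.4923 0.4166 0.1982] ((0.36587274074554443, 0.27477195858955383), (0.34765133261680603, 0.15367746353149414), 70.98918914794922)
side 0.152 204 [0.3776 0.1961 0.1694] [0.356  0.0896 0.152 ] [0.3977 0.3539 0.1982] ((0.37593525648117065, 0.22188173234462738), (0.264827698469162, 0.037009187042713165), 88.39740753173828)
side 0.05 323 [0.3911 0.3707 0.0593] [0.2641 0.2336 0.05  ] [0.4892 0.5283 0.07  ] ((0.3925001323223114, 0.35362881422042847), (0.33043837547302246, 0.12109629809856415), 63.03441619873047)
```

```bash
python3 - <<'E'
from h import *
np.set_printoptions(precision=4,suppress=True,linewidth=200)
s=load("top0.npz");W=cloud(s);p=s['p'].astype(int)
# deck top plane: region px
m=np.zeros(W.shape[:2],bool); m[156:178,264:340]=1
P=W[m]; c=P.mean(0)
for it in range(3):
    c=P.mean(0); U,S,V=np.linalg.svd(P-c,full_matrices=False); r=(P-c)@V[2]; P=P[abs(r)<.006]
n=V[2]*np.sign(V[2][2]); print("deck plane",c,n,"lean",np.arctan2(-n[0],n[2]),n[1],np.std(r),len(P))
# label white mask
w=np.zeros(m.shape,np.uint8); w[150:182,285:335]=((p.min(2)>150))[150:182,285:335]*255
w=cv2.morphologyEx(w,cv2.MORPH_CLOSE,np.ones((7,7)))
cs,_=cv2.findContours(w,cv2.RETR_EXTERNAL,cv2.CHAIN_APPROX_NONE); k=max(cs,key=cv2.contourArea)
r=cv2.minAreaRect(k); print(r); b=cv2.boxPoints(r)
f=200/np.tan(np.radians(float(s['vfov']))/2);M=s['pose']
def onplane(uv):
    D=np.c_[(uv[:,0]-s['cx'])/f,(uv[:,1]-s['cy'])/f,np.ones(len(uv))]@M[:3,:3].T; o=M[:3,3]
    return o+D*(((c-o)@n)/(D@n))[:,None]
B=onplane(b); print(B,"label c",B.mean(0),[np.linalg.norm(B[i]-B[i-1]) for i in range(4)])
# deck corners from the 3.6x crop: far-left,far-right,near-right,near-left(outer aluminium)
dc=np.array([(246,117),(573,117),(573,217),(246,219)])/3.6+[190,120]-.5
D=onplane(dc); print("deck",D,D.mean(0)); [print(np.linalg.norm(D[i]-D[i-1])) for i in range(4)]
# tube top
mm=np.zeros(m.shape,bool); mm[150:190,345:390]=1
for lo in(.27,.28,.285,):
  P=W[mm&(W[...,2]>lo)]; print("tube",lo,len(P),P.mean(0),P.min(0),P.max(0))
# wheels: rear
for nm,(a,bb,cc,d) in dict(rear=(155,182,200,255),front=(150,185,370,405)).items():
  P=W[a:bb,cc:d].reshape(-1,3); P=P[(P[:,2]>.03)&(P[:,2]<.17)]; print(nm,P.min(0),P.max(0),"top",P[P[:,2]>np.percentile(P[:,2],90)].mean(0))
E
```

```text
Traceback (most recent call last):
numpy.linalg.LinAlgError: SVD did not converge
```

```bash
cat > meas.py <<'E'
from h import *
np.set_printoptions(precision=4,suppress=True,linewidth=200)
s=load("top0.npz");W=np.nan_to_num(cloud(s),nan=-9);p=s['p'].astype(int)
m=np.zeros(W.shape[:2],bool); m[156:178,264:340]=1
P=W[m]; P=P[P[:,2]>.05]
for it in range(3):
    c=P.mean(0); U,S,V=np.linalg.svd(P-c,full_matrices=False); r=(P-c)@V[2]; P=P[abs(r)<.006]
n=V[2]*np.sign(V[2][2]); print("deck plane",c,n,"lean",np.arctan2(-n[0],n[2]),n[1],np.std(r),len(P))
w=np.zeros(m.shape,np.uint8); w[150:182,285:335]=((p.min(2)>150))[150:182,285:335]*255
w=cv2.morphologyEx(w,cv2.MORPH_CLOSE,np.ones((7,7)))
cs,_=cv2.findContours(w,cv2.RETR_EXTERNAL,cv2.CHAIN_APPROX_NONE); k=max(cs,key=cv2.contourArea)
r=cv2.minAreaRect(k); print(r); b=cv2.boxPoints(r)
f=200/np.tan(np.radians(float(s['vfov']))/2);M=s['pose']
def onplane(uv):
    D=np.c_[(uv[:,0]-s['cx'])/f,(uv[:,1]-s['cy'])/f,np.ones(len(uv))]@M[:3,:3].T; o=M[:3,3]
    return o+D*(((c-o)@n)/(D@n))[:,None]
B=onplane(b); print(B,"label c",B.mean(0),[np.linalg.norm(B[i]-B[i-1]) for i in range(4)])
dc=np.array([(246,117),(573,117),(573,217),(246,219)])/3.6+[190,120]-.5
D=onplane(dc); print("deck",D,D.mean(0)); [print(np.linalg.norm(D[i]-D[i-1])) for i in range(4)]
mm=np.zeros(m.shape,bool); mm[150:190,345:390]=1
for lo in(.25,.27,.28,.285,):
  P=W[mm&(W[...,2]>lo)]; print("tube",lo,len(P)); 
  if len(P): print(P.mean(0),P.min(0),P.max(0))
for nm,(a,bb,cc,d) in dict(rear=(155,182,200,255),front=(150,185,370,405)).items():
  P=W[a:bb,cc:d].reshape(-1,3); P=P[(P[:,2]>.03)&(P[:,2]<.17)]; print(nm,P.min(0),P.max(0),"top",P[P[:,2]>np.percentile(P[:,2],90)].mean(0))
E
python3 meas.py
```

```text
deck plane [0.5524 0.0432 0.0938] [-0.2733  0.0011  0.9619] lean 0.2768042943640213 0.0011212155517708597 0.00289177931037676 1473
((314.0, 164.0), (24.0, 40.0), 90.0)
[[ 0.5973  0.0671  0.1066]
 [ 0.5977 -0.0613  0.1068]
 [ 0.5233 -0.0619  0.0857]
 [ 0.5229  0.0672  0.0854]] label c [0.5603 0.0028 0.0961] [np.float64(0.0773794540505628), np.float64(0.12843936468163353), np.float64(0.07733383110167133), np.float64(0.12912907408979002)]
deck [[ 0.5969  0.1834  0.1063]
 [ 0.5979 -0.1084  0.1069]
 [ 0.5117 -0.1094  0.0824]
 [ 0.5089  0.1842  0.0813]] [0.5539 0.0375 0.0942]
0.09149454158239595
0.2917558373587383
0.0895648479024275
0.29360099496451525
tube 0.25 130
[ 0.497  -0.1518  0.2878] [ 0.4798 -0.1715  0.2542] [ 0.5214 -0.1343  0.3009]
tube 0.27 124
[ 0.4962 -0.1513  0.2891] [ 0.4798 -0.17    0.2728] [ 0.5175 -0.1343  0.3009]
tube 0.28 117
[ 0.4956 -0.1507  0.2899] [ 0.4798 -0.1686  0.281 ] [ 0.5113 -0.1343  0.3009]
tube 0.285 100
[ 0.4958 -0.1513  0.291 ] [ 0.4798 -0.1685  0.285 ] [ 0.5113 -0.1343  0.3009]
rear [0.5156 0.195  0.0667] [0.5907 0.36   0.1645] top [0.5436 0.2777 0.1572]
front [ 0.5034 -0.2726  0.0397] [ 0.593  -0.17    0.1699] top [ 0.5499 -0.1886  0.1687]
```

```bash
cat >> h.py <<'E'
def go(target,yang=None):
    """units for a move to target TCP, tool y axis at world angle yang (deg)"""
    from station import manip
    from scipy.spatial.transform import Rotation as Ro
    st=manip.sense(); R=Ro.from_quat(st['tool_rot']).as_matrix()
    cur=np.degrees(np.arctan2(R[1,1],R[0,1]))
    d=R.T@(np.array(target)-st['tcp_pos'])
    tw=0
    if yang is not None: tw=-((yang-cur+90)%180-90)
    print("t",round(st['t'],2),"cur",st['tcp_pos'].round(4),"yang",round(cur,2),"z",R[:,2].round(3),"q6",st['q'].round(3),"gap",round(st['finger_gap'],3),"F",st['force'].round(1))
    print("units",(d/.4).round(4),"twist",round(np.radians(tw)/.5,4),"dist",np.linalg.norm(d).round(4))
E
cat >> meas.py <<'E'
print("label",onplane(np.array([[373,133],[492,133],[492,208],[373,208],[432.5,170.5]])/3.6+[190,120]-.5))
for nm,uv,z in(("pink1",(236,257),.15),("pink2",(217,282),.15),("orange",(177,178),.15)): print(nm,ray(s,uv,z))
go([.382,.3365,.242],117.5)
E
python3 meas.py | tail -12
```

```text
rear [0.5156 0.195  0.0667] [0.5907 0.36   0.1645] top [0.5436 0.2777 0.1572]
front [ 0.5034 -0.2726  0.0397] [ 0.593  -0.17    0.1699] top [ 0.5499 -0.1886  0.1687]
label [[ 0.5836  0.07    0.1026]
 [ 0.5839 -0.0363  0.1029]
 [ 0.5193 -0.0367  0.0845]
 [ 0.5189  0.0701  0.0843]
 [ 0.5515  0.0168  0.0936]]
pink1 [[0.2611 0.2365 0.15  ]]
pink2 [[0.1865 0.2913 0.15  ]]
orange [[0.503 0.427 0.15 ]]
t 0.15 cur [0.1879 0.5955 0.2415] yang 72.48 z [-0.001 -0.002 -1.   ] q6 [ 1.086  0.528  1.434  0.     1.181 -0.178] gap 0.995 F [-0.9  0.1 -0.5]
units [-0.6578 -0.4714 -0.0005] twist -1.5716 dist 0.3237
```

>>> move_arm(
  deltas=[
    [-0.08,-0.06,0,-0.2,100],
    [-0.16,-0.12,0,-0.4,100],
    [-0.25,-0.18,0,-0.6,100],
    [-0.33,-0.24,0,-0.8,100],
    [-0.41,-0.3,0,-1,100],
    [-0.49,-0.36,0,-1,100],
    [-0.58,-0.42,0,-1,100],
    [-0.658,-0.471,0,-1,100],
  ],
)

```text
t: 0.82
tcp_pos: [0.3831, 0.3351, 0.2422]
tool_rot: [-0.097, 0.995, -0.0, -0.0]
force: [0.0, 0.6, 0.1]
finger_gap: 1.002
```

```bash
python3 -c "
from h import *
go([.382,.3365,.19],117.5)"
```

```text
t 0.82 cur [0.3831 0.3351 0.2422] yang 101.13 z [-0. -0. -1.] q6 [ 0.499  0.372  1.72  -0.     1.05  -1.266] gap 1.002 F [0.  0.6 0.1]
units [0.0019 0.0039 0.1305] twist -0.5714 dist 0.0522
```

>>> move_arm(
  deltas=[
    [0,0,0,-0.2,100],
    [0,0,0,-0.4,100],
    [0,0,0,-0.57,100],
    [0.002,0.004,0,-0.57,100],
    [0.002,0.004,0,-0.57,100],
    [0.002,0.004,0,-0.57,100],
    [0.002,0.004,0,-0.57,100],
    [0.002,0.004,0,-0.57,100],
  ],
)

```text
t: 1.48
tcp_pos: [0.3811, 0.3387, 0.2423]
tool_rot: [-0.237, 0.971, -0.0, -0.0]
force: [-0.5, -0.1, -0.0]
finger_gap: 0.999
```

```bash
python3 - <<'E'
from h import *
np.set_printoptions(precision=4,suppress=True,linewidth=200)
s=snap("wrist","1"); W=np.nan_to_num(cloud(s),nan=-9)
go([.382,.3365,.122],117.5)
m=(W[...,2]>.15)&(W[...,2]<.175)&(abs(W[...,0]-.382)<.04)&(abs(W[...,1]-.336)<.04)
P=W[m];print(len(P),P.mean(0),P.min(0),P.max(0),cv2.minAreaRect(P[:,:2].astype(np.float32)))
m=(W[...,2]>.05)&(W[...,2]<.075)&(abs(W[...,0]-.382)<.06)&(abs(W[...,1]-.336)<.06)
P=W[m];print(len(P),P.mean(0),cv2.minAreaRect(P[:,:2].astype(np.float32)))
E
```

```text
t 1.53 cur [0.3811 0.3387 0.2423] yang 117.45 z [ 0. -0. -1.] q6 [ 0.507  0.373  1.718 -0.     1.051 -1.543] gap 0.997 F [ 0.2 -0.4  0.6]
units [ 0.0006 -0.0059  0.3008] twist -0.0016 dist 0.1203
1800 [0.3773 0.3351 0.1604] [0.3596 0.3186 0.1501] [0.3982 0.3536 0.1634] ((0.37849733233451843, 0.33565711975097656), (0.03451292961835861, 0.02684124745428562), 27.593585968017578)
2070 [0.373  0.333  0.0634] ((0.37923991680145264, 0.33619412779808044), (0.07306841015815735, 0.06066560000181198), 26.441240310668945)
```

View pics/wrist1.png

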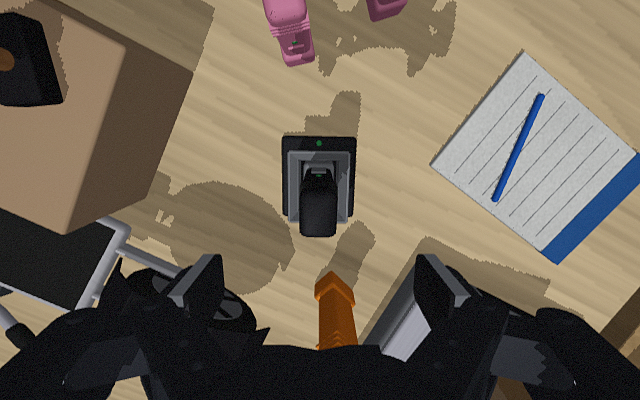

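>>> move_arm(
  deltas=[
    [0.005,-0.005,0.03,0,100],
    [0.005,-0.005,0.1,0,100],
    [0.005,-0.005,0.17,0,100],
    [0.005,-0.005,0.23,0,100],
    [0.005,-0.005,0.27,0,100],
    [0.005,-0.005,0.3,0,100],
    [0.005,-0.005,0.3,0,100],
    [0.005,-0.005,0.3,0,100],
  ],
)

```text
t: 2.2
tcp_pos: [0.3802, 0.3358, 0.1219]
tool_rot: [-0.237, 0.971, -0.0, -0.001]
force: [0.6, -0.6, 0.1]
finger_gap: 0.999
```

```bash
python3 - <<'E'
from h import *
np.set_printoptions(precision=4,suppress=True,linewidth=200)
s=snap("wrist","2"); W=np.nan_to_num(cloud(s),nan=-9)
go([.380,.336,.122],117.5)
E
```

```text
t 2.25 cur [0.3807 0.3361 0.1226] yang 117.45 z [ 0.  0. -1.] q6 [ 0.503  0.559  1.832 -0.     0.75  -1.547] gap 1.001 F [ 0.3 -0.3 -0. ]
units [0.0017 0.0007 0.0015] twist -0.0016 dist 0.001
```

View pics/wrist2.png

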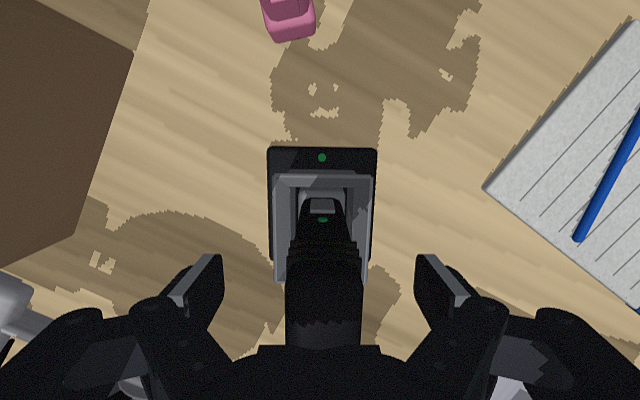

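>>> move_arm(
  deltas=[
    [0,0,0,0,40],
    [0,0,0,0,20],
    [0,0,0,0,10],
    [0,0,0,0,10],
    [0,0,0,0,10],
    [0,0,0,0,10],
    [0,0,0,0,10],
    [0,0,0,0,10],
  ],
  force=40,
)

```text
t: 2.92
tcp_pos: [0.3807, 0.3362, 0.1229]
tool_rot: [-0.237, 0.971, 0.0, 0.0]
force: [-0.1, 0.4, 6.3]
finger_gap: 0.308
```

```bash
python3 - <<'E'
from h import *
s=snap("wrist","3")
go([.380,.336,.30],117.5)
E
```

```text
t 2.97 cur [0.3806 0.3362 0.1229] yang 117.45 z [ 0.001  0.001 -1.   ] q6 [ 5.030e-01  5.580e-01  1.833e+00  1.000e-03  7.490e-01 -1.547e+00] gap 0.309 F [-1.9  0.9  5.7]
units [ 0.0012  0.0005 -0.4428] twist -0.0019 dist 0.1771
```

View pics/wrist3.png

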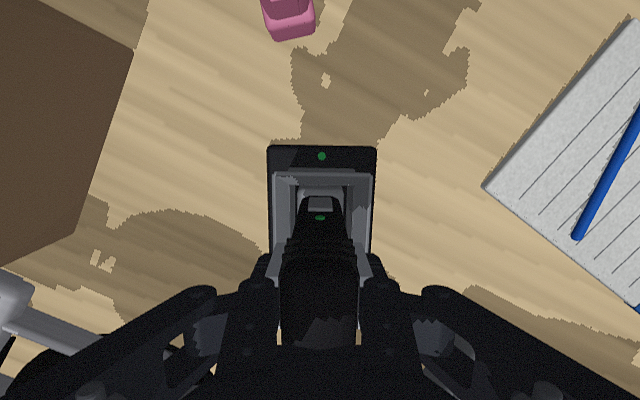

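>>> move_arm(
  deltas=[
    [0,0,-0.02,0,10],
    [0,0,-0.06,0,10],
    [0,0,-0.12,0,10],
    [0,0,-0.2,0,10],
    [0,0,-0.28,0,10],
    [0,0,-0.36,0,10],
    [0,0,-0.43,0,10],
    [0,0,-0.47,0,10],
  ],
)

```text
t: 3.63
tcp_pos: [0.3811, 0.336, 0.3136]
tool_rot: [-0.237, 0.971, 0.0, 0.002]
force: [0.1, -0.0, -1.8]
finger_gap: 0.313
```

```bash
python3 - <<'E'
from h import *
go([.546,.018,.305],117.5)
E
```

```text
t 3.63 cur [0.3811 0.336  0.3136] yang 117.47 z [ 0.004  0.002 -1.   ] q6 [ 5.030e-01  2.830e-01  1.631e+00 -1.000e-03  1.223e+00 -1.547e+00] gap 0.313 F [ 0.1 -0.  -1.8]
units [ 0.001  -0.8955  0.022 ] twist -0.0012 dist 0.3583
```

>>> move_arm(
  deltas=[
    [0,-0.03,0,0,10],
    [0,-0.1,0,0,10],
    [0,-0.18,0,0,10],
    [0,-0.26,0,0,10],
    [0,-0.34,0,0,10],
    [0,-0.42,0,0,10],
    [0,-0.5,0.01,0,10],
    [0,-0.58,0.02,0,10],
  ],
)

```text
t: 4.3
tcp_pos: [0.4868, 0.1274, 0.3005]
tool_rot: [-0.237, 0.971, -0.0, -0.002]
force: [1.1, -0.3, -2.1]
finger_gap: 0.309
```

>>> move_arm(
  deltas=[
    [0,-0.08,0,0,10],
    [0,-0.16,0,0,10],
    [0,-0.23,0,0,10],
    [0,-0.28,0,0,10],
    [0,-0.305,0,0,10],
    [0,-0.315,0,0,10],
    [0,-0.315,0,0,10],
    [0,-0.315,0,0,10],
  ],
)

```text
t: 4.97
tcp_pos: [0.5444, 0.0188, 0.3015]
tool_rot: [-0.237, 0.971, 0.001, -0.001]
force: [-0.1, 0.4, -2.1]
finger_gap: 0.311
```

```bash
python3 - <<'E'
from h import *
go([.546,.018,.305],117.5)
snap("side","4");snap("wrist","4")
E
```

```text
t 4.97 cur [0.5444 0.0188 0.3015] yang 117.47 z [-0.002  0.001 -1.   ] q6 [-1.710e-01  3.530e-01  1.560e+00  1.000e-03  1.232e+00 -2.221e+00] gap 0.311 F [-0.1  0.4 -2.1]
units [-0.0026 -0.0037 -0.0087] twist -0.001 dist 0.0039
```

View pics/side4.png

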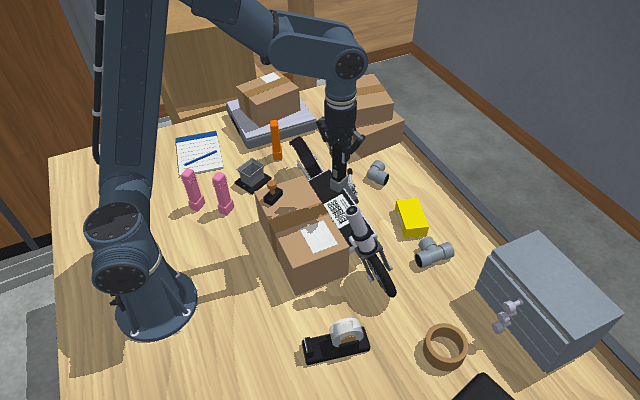

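View pics/wrist4.png

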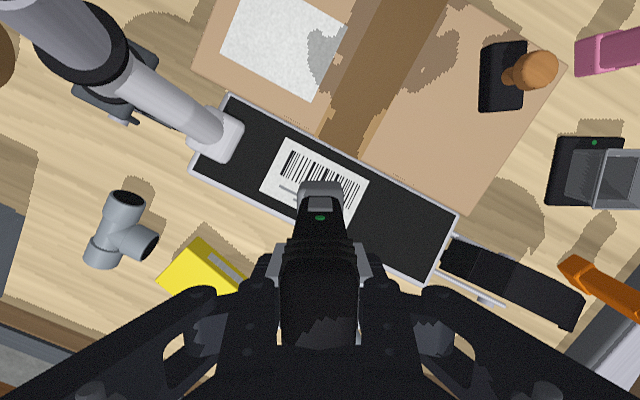

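```bash
python3 - <<'E'
from h import *
s=load("wrist4.npz");W=cloud(s)
for z in(.19,.15,.0915): print(z,proj(s,[.5444,.0188,z]))
for uv in((310,192),(325,187),(275,175),(290,150),(345,180),(322,160),(310,170)): print(uv,W[uv[1],uv[0]].round(3))
im=s['p'][120:240,230:400,::-1]; cv2.imwrite("pics/w4c.png",cv2.resize(im,None,fx=4.5,fy=4.5))
E
```

```text
0.19 [[318.82029472 207.22216802]]
0.15 [[318.70254177 195.77120514]]
0.0915 [[318.57750983 183.61239306]]
(310, 192) [0.529 0.004 0.225]
(325, 187) [0.522 0.012 0.222]
(275, 175) [ 0.557 -0.027  0.097]
(290, 150) [ 0.527 -0.025  0.087]
(345, 180) [0.528 0.043 0.088]
(322, 160) [0.521 0.011 0.085]
(310, 170) [0.536 0.004 0.089]
```

View pics/w4c.png

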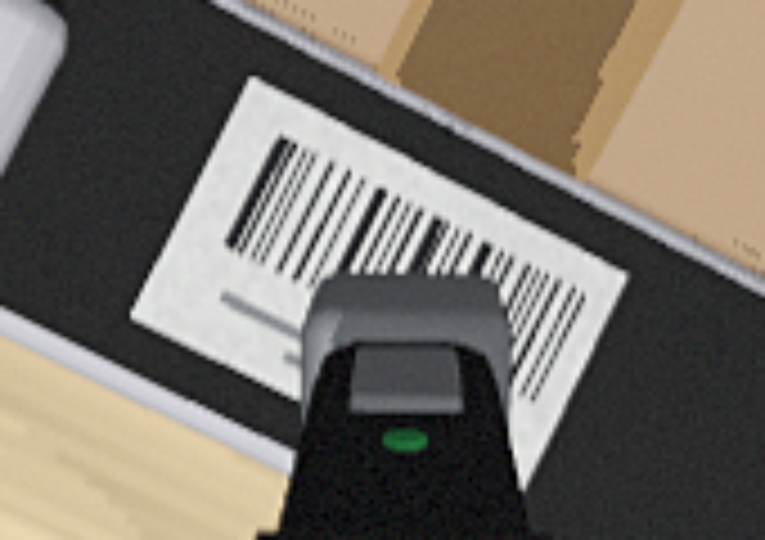

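>>> move_arm(
  deltas=[
    [0,0,0,0,10],
    [0,0,0,0,10],
    [0,0,0,0,10],
    [0,0,0,0,10],
    [0,0,0,0,10],
    [0,0,0,0,10],
    [0,0,0,0,10],
    [0,0,0,0,10],
  ],
)

```text
t: 5.73
tcp_pos: [0.5455, 0.0181, 0.3023]
tool_rot: [-0.237, 0.971, -0.0, -0.0]
force: [-0.3, -0.6, -1.7]
finger_gap: 0.311
```

>>> move_arm(
  deltas=[
    [0,0,0,0,10],
    [0,0,0,0,10],
    [0,0,0,0,10],
    [0,0,0,0,10],
    [0,0,0,0,10],
    [0,0,0,0,10],
    [0,0,0,0,10],
    [0,0,0,0,10],
  ],
)

```text
t: 6.4
tcp_pos: [0.5455, 0.0181, 0.3023]
tool_rot: [-0.237, 0.971, 0.0, 0.0]
force: [0.2, 0.2, -2.3]
finger_gap: 0.312
```

>>> move_arm(
  deltas=[
    [0,0,0,0,10],
    [0,0,0,0,10],
    [0,0,0,0,10],
    [0,0,0,0,10],
    [0,0,0,0,10],
    [0,0,0,0,10],
    [0,0,0,0,10],
    [0,0,0,0,10],
  ],
)

```text
t: 7.07
tcp_pos: [0.5455, 0.0181, 0.3023]
tool_rot: [-0.237, 0.971, 0.0, -0.0]
force: [0.1, 0.5, -2.4]
finger_gap: 0.315
```

>>> move_arm(
  deltas=[
    [0,0.03,0,0,10],
    [0,0.1,0,0,10],
    [0,0.18,0,0,10],
    [0,0.26,0,0,10],
    [0,0.34,0,0,10],
    [0,0.42,0,0,10],
    [0,0.5,-0.01,0,10],
    [0,0.58,-0.02,0,10],
  ],
)

```text
t: 7.73
tcp_pos: [0.4366, 0.2257, 0.3103]
tool_rot: [-0.237, 0.971, 0.0, -0.0]
force: [0.9, 0.4, -0.9]
finger_gap: 0.311
```

>>> move_arm(
  deltas=[
    [0,0.08,0,0,10],
    [0,0.16,0,0,10],
    [0,0.23,0,0,10],
    [0,0.28,0,0,10],
    [0,0.305,0,0,10],
    [0,0.315,0,0,10],
    [0,0.315,0,0,10],
    [0,0.315,0,0,10],
  ],
)

```text
t: 8.4
tcp_pos: [0.3807, 0.3352, 0.3103]
tool_rot: [-0.237, 0.971, -0.0, 0.0]
force: [0.7, -1.0, -2.1]
finger_gap: 0.314
```

```bash
python3 - <<'E'
from h import *
np.set_printoptions(precision=4,suppress=True)
s=snap("wrist","5"); 
go([.3806,.3362,.1229],117.47)
E
```

```text
t 8.45 cur [0.3809 0.335  0.3103] yang 117.4 z [ 0.    -0.001 -1.   ] q6 [ 0.501  0.287  1.635 -0.001  1.219 -1.548] gap 0.315 F [-0.2  0.7 -1.8]
units [-0.0007  0.0033  0.4684] twist -0.0025 dist 0.1874
```

View pics/wrist5.png

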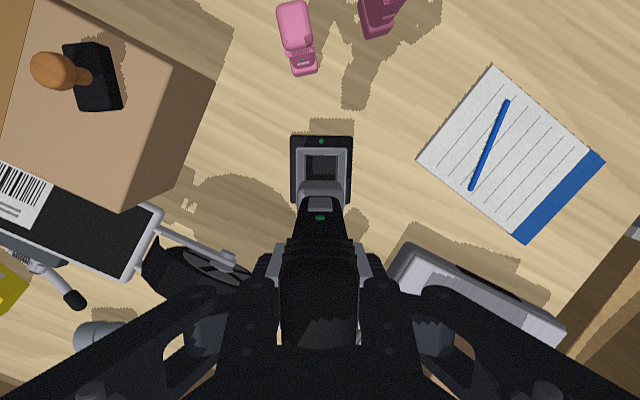

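>>> move_arm(
  deltas=[
    [0,0.003,0.03,0,10],
    [0,0.003,0.09,0,10],
    [0,0.003,0.15,0,10],
    [0,0.003,0.2,0,10],
    [0,0.003,0.24,0,10],
    [0,0.003,0.27,0,10],
    [0,0.003,0.28,0,10],
    [0,0.003,0.28,0,10],
  ],
)

```text
t: 9.12
tcp_pos: [0.3801, 0.3357, 0.1974]
tool_rot: [-0.236, 0.972, -0.0, -0.001]
force: [-0.4, -0.6, -1.4]
finger_gap: 0.31
```

```bash
python3 - <<'E'
from h import *
s=snap("wrist","6"); 
go([.3806,.3362,.1229],117.47)
E
```

```text
t 9.17 cur [0.3806 0.3362 0.1982] yang 117.37 z [-0. -0. -1.] q6 [ 0.503  0.434  1.77  -0.     0.938 -1.545] gap 0.316 F [ 0.4 -0.6 -1.2]
units [-1.000e-04 -1.000e-04  1.884e-01] twist -0.0035 dist 0.0753
```

View pics/wrist6.png

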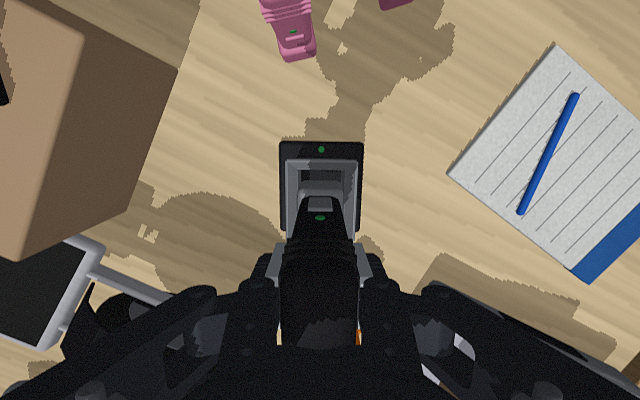

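Scanner head (320,200) is centred over the pocket (320,200). Lowering.

>>> move_arm(
  deltas=[
    [0,0,0.03,0,10],
    [0,0,0.06,0,10],
    [0,0,0.09,0,10],
    [0,0,0.12,0,10],
    [0,0,0.15,0,10],
    [0,0,0.17,0,10],
    [0,0,0.185,0,10],
    [0,0,0.187,0,10],
  ],
)

```text
t: 9.83
tcp_pos: [0.3801, 0.3367, 0.1232]
tool_rot: [-0.237, 0.971, -0.0, -0.0]
force: [0.4, -0.6, -2.8]
finger_gap: 0.314
```

>>> move_arm(
  deltas=[
    [0,0,0,0,10],
    [0,0,0,0,40],
    [0,0,0,0,70],
    [0,0,0,0,100],
    [0,0,0,0,100],
    [0,0,0,0,100],
    [0,0,0,0,100],
    [0,0,0,0,100],
  ],
)

```text
t: 10.5
tcp_pos: [0.3799, 0.3369, 0.1236]
tool_rot: [-0.237, 0.971, 0.0, 0.0]
force: [0.0, 0.4, 0.0]
finger_gap: 1.003
```

```bash
python3 - <<'E'
from h import *
np.set_printoptions(precision=4,suppress=True,linewidth=200)
s=snap("wrist","7"); W=np.nan_to_num(cloud(s),nan=-9)
go([.3806,.3362,.26],117.47)
E
```

```text
t 10.55 cur [0.3799 0.3369 0.1235] yang 117.45 z [ 0.  0. -1.] q6 [ 0.505  0.557  1.832  0.     0.752 -1.545] gap 0.997 F [-0.1 -1.1  0.8]
units [-0.0008 -0.0023 -0.3411] twist -0.0006 dist 0.1365
```

View pics/wrist7.png

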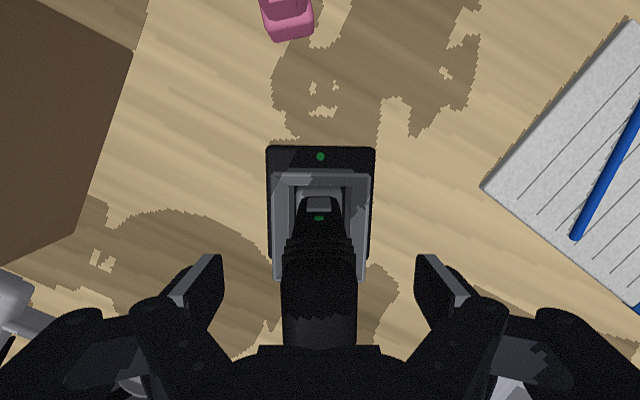

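```bash
python3 - <<'E'
from h import *
np.set_printoptions(precision=4,suppress=True,linewidth=200)
s=load("top0.npz")
q=lambda a,b:np.array([[a,b]])/3.6+[190,120]-.5
print("foot",ray(s,q(292,64),.105)); print("pivot?",ray(s,q(355,88),.095)); print("bracket",ray(s,np.r_[q(330,98),q(420,98),q(330,112)],.095))
E
```

```text
foot [[0.6462 0.1433 0.105 ]]
pivot? [[0.6268 0.0871 0.095 ]]
bracket [[0.6174 0.1095 0.095 ]
 [0.6177 0.0284 0.095 ]
 [0.6045 0.1093 0.095 ]]
```

>>> move_arm(
  deltas=[
    [0,0,-0.03,0,100],
    [0,0,-0.1,0,100],
    [0,0,-0.18,0,100],
    [0,0,-0.26,0,100],
    [0,0,-0.33,0,100],
    [0,0,-0.36,0,100],
    [0,0,-0.36,0,100],
    [0,0,-0.36,0,100],
  ],
)

```text
t: 11.22
tcp_pos: [0.3798, 0.3369, 0.2678]
tool_rot: [-0.237, 0.971, 0.0, 0.001]
force: [-0.8, -0.0, -0.5]
finger_gap: 0.998
```

```bash
python3 - <<'E'
from h import *
np.set_printoptions(precision=4,suppress=True,linewidth=200)
s=snap("wrist","8"); W=np.nan_to_num(cloud(s),nan=-9)
m=(W[...,2]>.15)&(W[...,2]<.175)&(abs(W[...,0]-.382)<.04)&(abs(W[...,1]-.336)<.04)
P=W[m];print(len(P),P.mean(0),cv2.minAreaRect(P[:,:2].astype(np.float32)))
m=(W[...,2]>.05)&(W[...,2]<.075)&(abs(W[...,0]-.382)<.06)&(abs(W[...,1]-.336)<.06)
P=W[m];print(len(P),P.mean(0),cv2.minAreaRect(P[:,:2].astype(np.float32)))
go([.631,.132,.22],90)
E
```

```text
1454 [0.3777 0.335  0.1604] ((0.37895870208740234, 0.33571329712867737), (0.03529095649719238, 0.02651405707001686), 26.625686645507812)
1776 [0.3732 0.3336 0.0634] ((0.37893936038017273, 0.33627355098724365), (0.07246360182762146, 0.060222309082746506), 26.453216552734375)
t 11.27 cur [0.3792 0.3365 0.2667] yang 117.45 z [-0.001 -0.001 -1.   ] q6 [ 0.505  0.338  1.694 -0.     1.111 -1.545] gap 1.0 F [-0.4  0.6  0.7]
units [-0.3231 -0.7438  0.1163] twist 0.9583 dist 0.3277
```

View pics/wrist8.png

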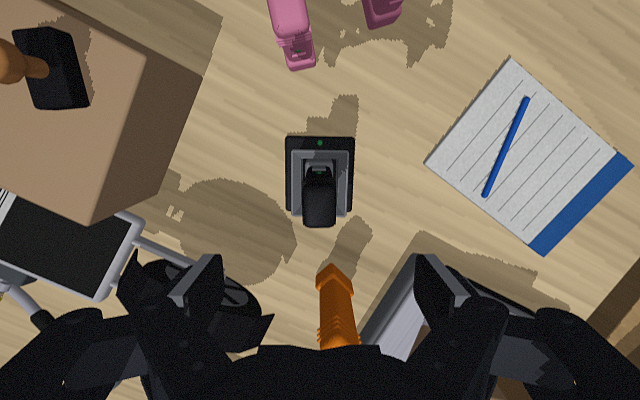

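>>> move_arm(
  deltas=[
    [-0.03,-0.06,0,0.1,50],
    [-0.07,-0.15,0,0.2,0],
    [-0.11,-0.24,0,0.3,0],
    [-0.15,-0.33,0,0.45,0],
    [-0.19,-0.42,0,0.6,0],
    [-0.22,-0.51,0,0.75,0],
    [-0.26,-0.6,0,0.9,0],
    [-0.295,-0.68,0,0.96,0],
  ],
  force=40,
)

```text
t: 11.93
tcp_pos: [0.6105, 0.1478, 0.2647]
tool_rot: [0.002, 1.0, -0.0, -0.002]
force: [0.0, 0.2, -0.2]
finger_gap: 0.002
```

>>> move_arm(
  deltas=[
    [0,0,0,0,0],
    [0,0,0,0,0],
    [0,0,0,0,0],
    [0,0,0,0,0],
    [0,0,0,0,0],
    [0,0,0,0,0],
    [0,0,0,0,0],
    [0,0,0,0,0],
  ],
)

```text
t: 12.6
tcp_pos: [0.6096, 0.1505, 0.2678]
tool_rot: [-0.0, 1.0, 0.0, 0.0]
force: [0.4, -0.1, -0.4]
finger_gap: -0.003
```

```bash
python3 - <<'E'
from h import *
go([.631,.128,.15],90)
snap("wrist","9")
E
```

```text
t 12.6 cur [0.6096 0.1505 0.2678] yang 90.01 z [ 0.  0. -1.] q6 [ 0.064  0.505  1.397 -0.     1.239 -1.507] gap -0.003 F [ 0.4 -0.1 -0.4]
units [-0.0533 -0.0564  0.2946] twist 0.0004 dist 0.1219
```

View pics/wrist9.png

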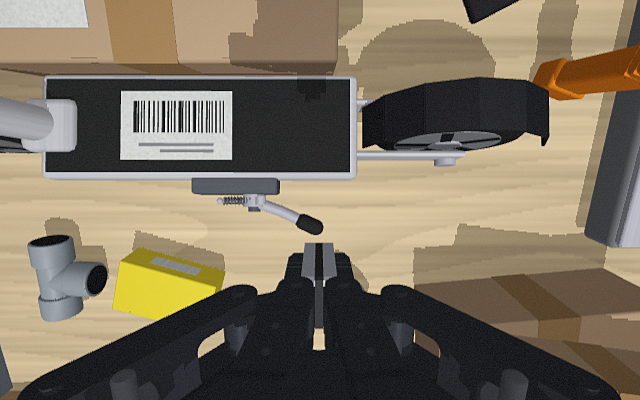

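```bash
python3 - <<'E'
from h import *
np.set_printoptions(precision=4,suppress=True,linewidth=200)
s=load("wrist9.npz");W=cloud(s)
for uv in((255,202),(270,205),(278,208),(285,211),(292,215),(300,220),(310,224),(316,228),(200,186),(275,186),(235,200),(340,176)): print(uv,W[uv[1],uv[0]])
print(proj(s,[.6096,.1505,.2568]))
E
```

```text
(255, 202) [0.6182 0.0892 0.1073]
(270, 205) [0.6224 0.1026 0.1027]
(278, 208) [0.625  0.1104 0.104 ]
(285, 211) [0.6276 0.1172 0.1055]
(292, 215) [0.6315 0.1239 0.1058]
(300, 220) [0.6359 0.1317 0.1081]
(310, 224) [0.6395 0.1413 0.1093]
(316, 228) [0.6426 0.147  0.1119]
(200, 186) [0.6031 0.038  0.1058]
(275, 186) [nan nan nan]
(235, 200) [0.6187 0.0678 0.0978]
(340, 176) [0.5941 0.1697 0.1024]
[[320.5373 260.8995]]
```

>>> move_arm(
  deltas=[
    [-0.02,-0.02,0,0,0],
    [-0.0535,-0.0588,0,0,0],
    [-0.0535,-0.0588,0.06,0,0],
    [-0.0535,-0.0588,0.14,0,0],
    [-0.0535,-0.0588,0.22,0,0],
    [-0.0535,-0.0588,0.28,0,0],
    [-0.0535,-0.0588,0.32,0,0],
    [-0.0535,-0.0588,0.34,0,0],
  ],
)

```text
t: 13.32
tcp_pos: [0.6304, 0.1255, 0.1285]
tool_rot: [0.001, 1.0, -0.0, -0.002]
force: [-0.7, 0.6, 0.3]
finger_gap: -0.0
```

```bash
python3 - <<'E'
from h import *
snap("wrist","10")
go([.631,.127,.117],90)
s=snap("side","10"); cv2.imwrite("pics/s10c.png",cv2.resize(s['p'][100:260,270:450,::-1],None,fx=4,fy=3.7))
E
```

```text
t 13.37 cur [0.6302 0.1256 0.1282] yang 89.93 z [-0.005 -0.    -1.   ] q6 [ 0.023  0.689  1.476 -0.     0.981 -1.546] gap -0.001 F [-0.2 -0.3 -0.3]
units [-0.0021  0.0034  0.028 ] twist -0.0026 dist 0.0113
```

View pics/wrist10.png

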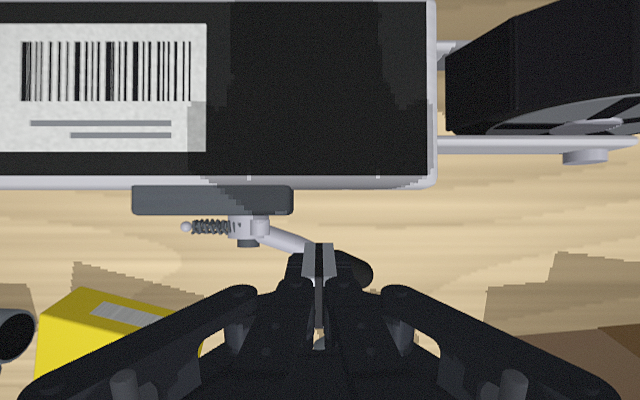

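View pics/s10c.png

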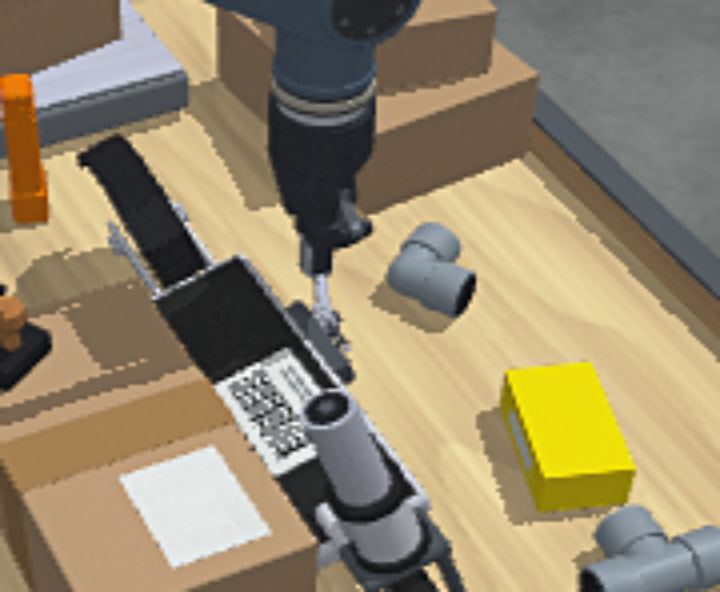

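>>> move_arm(
  deltas=[
    [0,0,0.02,0,0],
    [-0.002,0,0.035,0,0],
    [-0.006,0,0.05,0,0],
    [-0.01,0,0.065,0,0],
    [-0.014,0,0.08,0,0],
    [-0.018,0,0.095,0,0],
    [-0.022,0,0.11,0,0],
    [-0.026,0,0.12,0,0],
  ],
)

```text
t: 14.08
tcp_pos: [0.6412, 0.1264, 0.0822]
tool_rot: [0.0, 1.0, 0.0, -0.001]
force: [-0.4, -0.7, -0.3]
finger_gap: -0.002
```

```bash
python3 - <<'E'
from h import *
snap("wrist","11")
go([.646,.127,.064],90)
E
```

```text
t 14.13 cur [0.6411 0.1263 0.0816] yang 89.95 z [-0.003 -0.    -1.   ] q6 [ 0.024  0.764  1.472  0.     0.909 -1.546] gap -0.002 F [-0.2 -0.4 -1.3]
units [-0.0123  0.0017  0.044 ] twist -0.0017 dist 0.0183
```

View pics/wrist11.png

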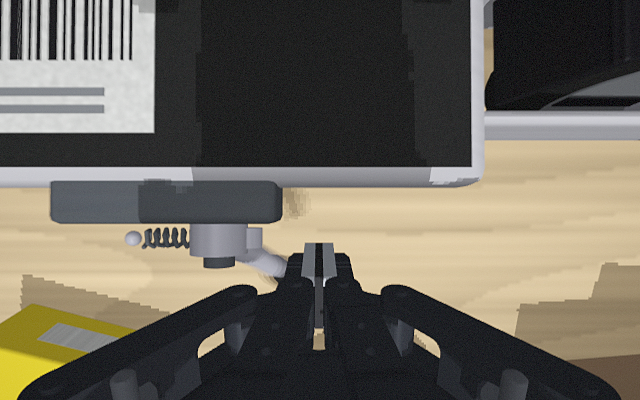

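>>> move_arm(
  deltas=[
    [-0.006,0,0.02,0,0],
    [-0.012,0,0.04,0,0],
    [-0.016,0,0.055,0,0],
    [-0.02,-0.01,0.055,0,0],
    [-0.02,-0.02,0.055,0,0],
    [-0.02,-0.03,0.055,0,0],
    [-0.02,-0.04,0.055,0,0],
    [-0.02,-0.04,0.055,0,0],
  ],
)

```text
t: 14.8
tcp_pos: [0.6501, 0.1092, 0.062]
tool_rot: [0.001, 1.0, -0.0, 0.0]
force: [0.0, 0.6, 0.6]
finger_gap: -0.003
```

```bash
python3 - <<'E'
from h import *
snap("wrist","12")
go([.646,.127,.064],90)
s=snap("side","12"); cv2.imwrite("pics/s12c.png",cv2.resize(s['p'][100:260,270:450,::-1],None,fx=4,fy=3.7))
E
```

```text
t 14.85 cur [0.65   0.1097 0.062 ] yang 89.9 z [ 0.001 -0.    -1.   ] q6 [-0.002  0.797  1.465 -0.     0.879 -1.571] gap -0.001 F [0.2 0.  0. ]
units [ 0.0101  0.0433 -0.0051] twist -0.0036 dist 0.0179
```

View pics/wrist12.png

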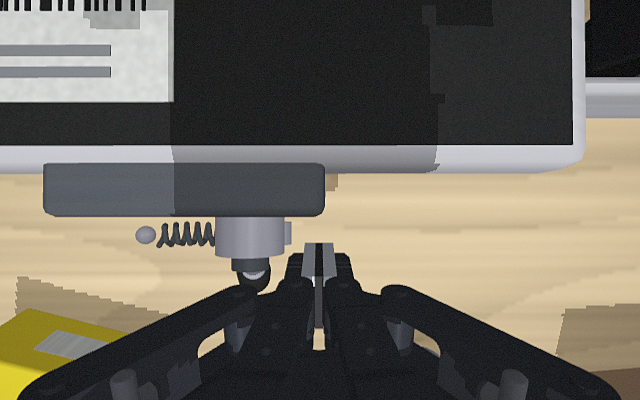

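View pics/s12c.png

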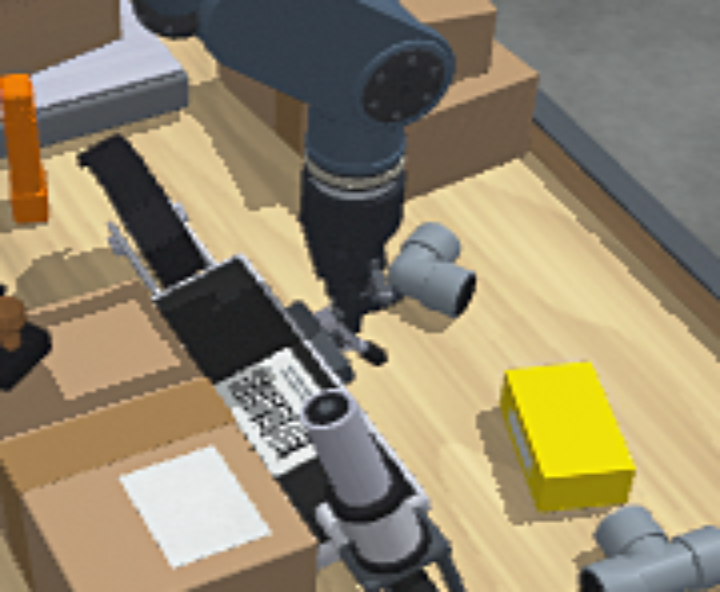

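>>> move_arm(
  deltas=[
    [-0.01,0.02,0,0,0],
    [-0.01,0.02,-0.08,0,0],
    [-0.01,0.02,-0.17,0,0],
    [-0.01,0.02,-0.26,0,0],
    [-0.01,0.02,-0.35,0,0],
    [-0.01,0.02,-0.44,0,0],
    [-0.01,0.02,-0.53,0,0],
    [-0.01,0.02,-0.62,0,0],
  ],
)

```text
t: 15.57
tcp_pos: [0.6535, 0.1194, 0.3117]
tool_rot: [0.0, 1.0, 0.0, 0.0]
force: [1.2, 0.4, -0.3]
finger_gap: -0.003
```

>>> move_arm(
  deltas=[
    [0,0,-0.08,0,0],
    [0,0,-0.14,0,30],
    [0,0,-0.16,0,60],
    [0,0,-0.16,0,100],
    [0,0,-0.16,0,100],
    [0,0,-0.16,0,100],
    [0,0,-0.16,0,100],
    [0,0,-0.16,0,100],
  ],
)

```text
t: 16.23
tcp_pos: [0.6531, 0.1184, 0.3712]
tool_rot: [0.0, 1.0, -0.0, -0.002]
force: [-0.2, -0.6, -0.6]
finger_gap: 0.971
```

```bash
python3 - <<'E'
from h import *
s=snap("wrist","13");snap("side","13")
go([.499,-.155,.37],90)
E
```

```text
t 16.33 cur [0.6535 0.1183 0.3721] yang 89.95 z [-0.002 -0.    -1.   ] q6 [ 0.011  0.48   1.152 -0.     1.512 -1.559] gap 1.003 F [-0.5  0.8  0.2]
units [ 0.3856 -0.6836  0.0062] twist -0.0018 dist 0.314
```

View pics/wrist13.png

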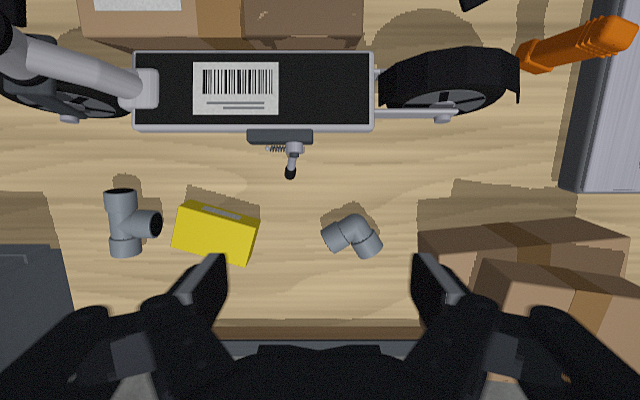

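View pics/side13.png

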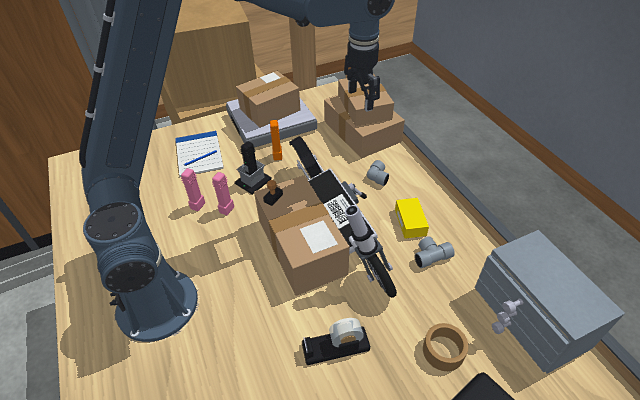

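```bash
python3 - <<'E'
from h import *
np.set_printoptions(precision=4,suppress=True,linewidth=200)
s=load("wrist13.npz");W=cloud(s)
for uv in((290,172),(292,160),(295,147),(281,138)): print(uv,W[uv[1],uv[0]])
# expected foot for angles
from math import *
a=.277
for th in(0,1.2,1.57,1.75):
    x=-50-60*cos(th);y=96;z=80-60*sin(th)
    P=[.575+(y*cos(a)-z*sin(a))/1e3,.036-x/1e3,(z*cos(a)+y*sin(a))/1e3]; print(th,np.array(P),proj(s,P))
E
```

```text
(290, 172) [0.6549 0.0774 0.0628]
(292, 160) [0.636  0.0823 0.0828]
(295, 147) [0.6173 0.0884 0.1076]
(281, 138) [0.6066 0.0712 0.1043]
0 [0.6455 0.146  0.1032] [[341.341  169.3469]]
1.2 [0.6608 0.1077 0.0494] [[311.9857 174.5789]]
1.57 [0.6619 0.086  0.0455] [[297.0999 174.9226]]
1.75 [0.6616 0.0753 0.0464] [[289.6386 174.8522]]
```

>>> move_arm(
  deltas=[
    [0.03,-0.05,0,0,100],
    [0.08,-0.13,0,0,100],
    [0.13,-0.21,0,0,100],
    [0.18,-0.3,0,0,100],
    [0.23,-0.39,0,0,100],
    [0.28,-0.48,0,0,100],
    [0.33,-0.57,0,0,100],
    [0.37,-0.65,0,0,100],
  ],
  force=30,
)

```text
t: 17.0
tcp_pos: [0.5038, -0.1432, 0.3734]
tool_rot: [0.001, 1.0, -0.0, -0.0]
force: [-0.1, -0.6, 0.5]
finger_gap: 0.997
```

>>> move_arm(
  deltas=[
    [0.008,-0.015,0,0,100],
    [0.016,-0.034,0,0,100],
    [0.016,-0.034,0,0,100],
    [0.016,-0.034,0,0,100],
    [0.016,-0.034,0,0,100],
    [0.016,-0.034,0,0,100],
    [0.016,-0.034,0,0,100],
    [0.016,-0.034,0,0,100],
  ],
)

```text
t: 17.67
tcp_pos: [0.4995, -0.1542, 0.3735]
tool_rot: [-0.0, 1.0, 0.0, -0.0]
force: [-0.3, 0.7, 0.7]
finger_gap: 0.997
```

```bash
python3 - <<'E'
from h import *
np.set_printoptions(precision=4,suppress=True,linewidth=200)
s=snap("wrist","14");W=np.nan_to_num(cloud(s),nan=-9)
m=(W[...,2]>.25)&(W[...,2]<.31)&(abs(W[...,0]-.5)<.05)&(abs(W[...,1]+.15)<.05)
P=W[m];print(len(P),P.mean(0),P.min(0),P.max(0))
P=W[m&(W[...,2]>.283)];print(len(P),P.mean(0),P.min(0),P.max(0))
go([.499,-.155,.26],90)
print(proj(s,[[.493,-.152,.2886],[.499,-.155,.268]]))
E
```

```text
1978 [ 0.4917 -0.1539  0.2871] [ 0.4752 -0.1757  0.2503] [ 0.515  -0.1356  0.2955]
1788 [ 0.4914 -0.1526  0.2888] [ 0.4752 -0.1694  0.283 ] [ 0.5075 -0.1356  0.2955]
t 17.72 cur [ 0.4994 -0.1544  0.3734] yang 90.03 z [-0.  0. -1.] q6 [-0.514  0.253  1.504  0.     1.385 -2.085] gap 1.0 F [-0.2  0.9  0.8]
units [ 0.0011 -0.0014  0.2836] twist 0.0009 dist 0.1135
[[323.247  207.8533]
 [318.9612 208.2696]]
```

View pics/wrist14.png

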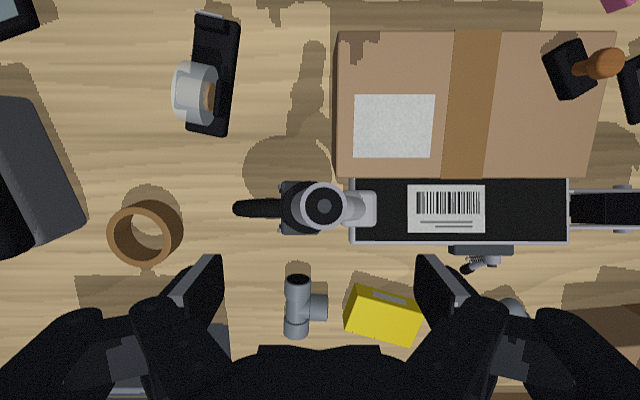

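>>> move_arm(
  deltas=[
    [0.005,-0.004,0.03,0,100],
    [0.005,-0.004,0.08,0,100],
    [0.005,-0.004,0.13,0,100],
    [0.005,-0.004,0.18,0,100],
    [0.005,-0.004,0.23,0,100],
    [0.005,-0.004,0.265,0,100],
    [0.005,-0.004,0.283,0,100],
    [0.005,-0.004,0.283,0,100],
  ],
)

```text
t: 18.38
tcp_pos: [0.4964, -0.156, 0.2587]
tool_rot: [0.0, 1.0, 0.001, -0.002]
force: [-0.6, 0.2, 0.2]
finger_gap: 0.996
```

>>> move_arm(
  deltas=[
    [0,0,0,0,70],
    [0,0,0,0,50],
    [0,0,0,0,35],
    [0,0,0,0,25],
    [0,0,0,0,20],
    [0,0,0,0,20],
    [0,0,0,0,20],
    [0,0,0,0,20],
  ],
  force=30,
)

```text
t: 19.05
tcp_pos: [0.4974, -0.1556, 0.2616]
tool_rot: [0.001, 1.0, 0.001, 0.001]
force: [-0.3, 5.6, 4.6]
finger_gap: 0.445
```

```bash
python3 - <<'E'
from h import *
s=snap("wrist","15")
go([.575,-.156,.27],90)
E
```

```text
t 19.1 cur [ 0.4974 -0.1556  0.2616] yang 89.92 z [ 0.002  0.001 -1.   ] q6 [-5.190e-01  3.630e-01  1.669e+00  2.000e-03  1.109e+00 -2.089e+00] gap 0.447 F [-1.1  4.4  4. ]
units [-0.194  -0.0007 -0.0206] twist -0.0029 dist 0.078
```

View pics/wrist15.png

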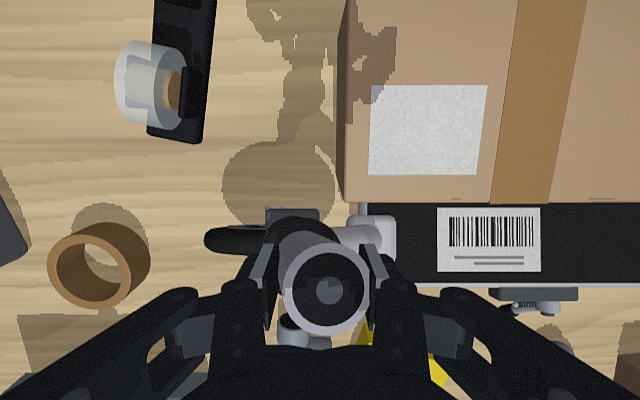

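>>> move_arm(
  deltas=[
    [-0.008,0,-0.002,0,20],
    [-0.018,0,-0.005,0,20],
    [-0.028,0,-0.008,0,20],
    [-0.038,0,-0.01,0,20],
    [-0.048,0,-0.012,0,20],
    [-0.058,0,-0.014,0,20],
    [-0.068,0,-0.016,0,20],
    [-0.075,0,-0.017,0,20],
  ],
)

```text
t: 19.77
tcp_pos: [0.5275, -0.1569, 0.2685]
tool_rot: [0.0, 1.0, -0.001, 0.0]
force: [-2.5, 3.5, 6.0]
finger_gap: 0.442
```

```bash
cat > chk.py <<'E'
from h import *
import sys
np.set_printoptions(precision=4,suppress=True,linewidth=200)
k=sys.argv[1]
s=snap("wrist",k); t=snap("top",k)
go([.575,-.156,.271],90)
for s in (s,t):
  W=np.nan_to_num(cloud(s),nan=-9);p=s['p'].astype(int)
  # deck: dark points/label between known y
  m=(W[...,2]>.06)&(W[...,2]<.125)&(W[...,0]>.51)&(W[...,0]<.63)&(W[...,1]>-.06)&(W[...,1]<.17)&(p.max(2)<70)
  P=W[m]
  for it in range(4):
    c=P.mean(0); V=np.linalg.svd(P-c,full_matrices=False)[2]; r=(P-c)@V[2]; P=P[abs(r)<max(.004,1.5*r.std())]
  n=V[2]*np.sign(V[2][2]); print("deck",c,"n",n,"lean",np.arctan2(-n[0],n[2]),"pitch n_y",n[1],len(P),r.std())
  for nm,lo,hi in(("rear",.2,.36),("front",-.28,-.2)):
    P=W[(W[...,2]>.1)&(W[...,2]<.2)&(W[...,0]>.5)&(W[...,0]<.63)&(W[...,1]>lo)&(W[...,1]<hi)]
    if len(P): print(nm,len(P),"zmax",np.percentile(P[:,2],98),P[P[:,2]>np.percentile(P[:,2],85)].mean(0))
E
python3 chk.py 16
```

```text
t 19.87 cur [ 0.5276 -0.1569  0.2685] yang 89.95 z [ 0.001 -0.001 -1.   ] q6 [-0.492  0.395  1.591 -0.001  1.154 -2.061] gap 0.439 F [-3.2  1.8  5.9]
units [-0.1184  0.0024 -0.006 ] twist -0.0017 dist 0.0474
deck [0.5568 0.07   0.0937] n [-0.1718  0.0007  0.9851] lean 0.17266832669190135 pitch n_y 0.0007170135918919559 13228 0.0007809269706397475
front 1617 zmax 0.15878511173450408 [ 0.5464 -0.2115  0.146 ]
deck [0.5607 0.0837 0.0952] n [-0.1692 -0.0022  0.9856] lean 0.16998415906817813 pitch n_y -0.00224869537902169 776 0.0021522007811913967
rear 627 zmax 0.16220090919924712 [0.5552 0.2745 0.1593]
front 54 zmax 0.14927821356554952 [ 0.5471 -0.2105  0.1472]
```

View pics/wrist16.png

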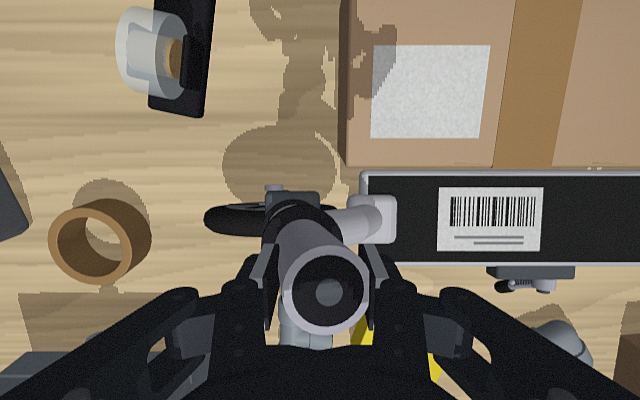

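>>> move_arm(
  deltas=[
    [-0.008,0,-0.002,0,20],
    [-0.018,0,-0.004,0,20],
    [-0.028,0,-0.006,0,20],
    [-0.038,0,-0.007,0,20],
    [-0.048,0,-0.008,0,20],
    [-0.058,0,-0.009,0,20],
    [-0.066,0,-0.01,0,20],
    [-0.07,0,-0.01,0,20],
  ],
)

```text
t: 20.53
tcp_pos: [0.5563, -0.157, 0.2717]
tool_rot: [0.0, 1.0, -0.0, 0.001]
force: [-1.6, 2.6, 7.0]
finger_gap: 0.444
```

>>> move_arm(
  deltas=[
    [-0.006,0,0,0,20],
    [-0.014,0,-0.001,0,20],
    [-0.022,0,-0.001,0,20],
    [-0.03,0,-0.002,0,20],
    [-0.038,0,-0.002,0,20],
    [-0.044,0,-0.002,0,20],
    [-0.047,0,-0.002,0,20],
    [-0.047,0,-0.002,0,20],
  ],
)

```text
t: 21.2
tcp_pos: [0.5748, -0.157, 0.2724]
tool_rot: [0.0, 1.0, -0.0, 0.001]
force: [-1.3, 1.6, 5.9]
finger_gap: 0.443
```

```bash
python3 chk.py 17; python3 -c "
from h import *; snap('side','17')"
```

```text
t 21.3 cur [ 0.5745 -0.1569  0.2723] yang 89.95 z [ 0.001 -0.001 -1.   ] q6 [-0.454  0.455  1.475 -0.     1.211 -2.024] gap 0.443 F [-0.9  2.6  6.3]
units [-0.0012  0.0024  0.0034] twist -0.0016 dist 0.0017
deck [0.5725 0.0665 0.0951] n [-0.0045  0.0009  1.    ] lean 0.004529066522910768 pitch n_y 0.0008829161986926317 12952 0.0007563768847243059
front 1859 zmax 0.17196171448142147 [ 0.5702 -0.2107  0.1492]
deck [0.5781 0.0894 0.0971] n [0.0009 0.0029 1.    ] lean -0.0009290448107935078 pitch n_y 0.0029342372673385507 735 0.002130975717532635
rear 640 zmax 0.16316428614572626 [0.5772 0.2739 0.1608]
front 85 zmax 0.14843991171595988 [ 0.5756 -0.231   0.1421]
```

View pics/top17.png

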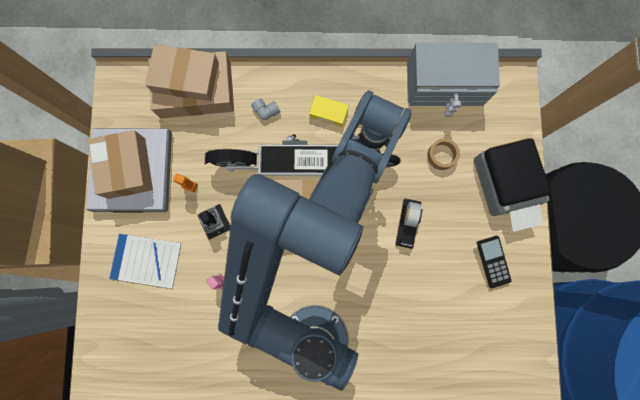

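View pics/side17.png

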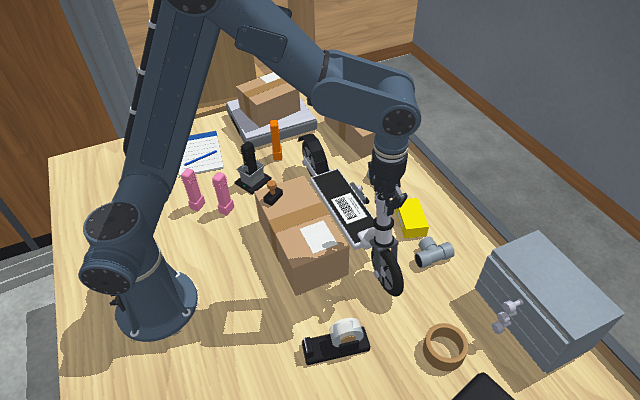

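>>> move_arm(
  deltas=[
    [0,0,0,0,20],
    [0,0,0,0,20],
    [0,0,0,0,20],
    [0,0,0,0,20],
    [0,0,0,0,20],
    [0,0,0,0,20],
    [0,0,0,0,20],
    [0,0,0,0,20],
  ],
)

```text
t: 22.02
tcp_pos: [0.5744, -0.157, 0.2723]
tool_rot: [0.0, 1.0, -0.0, 0.0]
force: [-1.4, 1.5, 5.4]
finger_gap: 0.444
```

```bash
python3 chk.py 18; python3 - <<'E'
from h import *
np.set_printoptions(precision=4,suppress=True)
s=load("top18.npz"); cv2.imwrite("pics/t18c.png",cv2.resize(s['p'][120:245,190:350,::-1],None,fx=4.8,fy=4.6,interpolation=cv2.INTER_CUBIC))
for a in(0,1.57,1.75):
    P=[.575+.096,.036+.05+.06*np.cos(a),.08-.06*np.sin(a)]; print(a,P,(proj(s,P)-[190,120])*[4.8,4.6], proj(load("wrist18.npz"),P))
W=np.nan_to_num(cloud(s),nan=-9)
m=(W[...,2]>.15)&(W[...,2]<.175)&(abs(W[...,0]-.382)<.04)&(abs(W[...,1]-.336)<.04)
P=W[m];print("scanner",len(P),P.mean(0),cv2.minAreaRect(P[:,:2].astype(np.float32)))
E
```

```text
t 22.12 cur [ 0.5745 -0.157   0.2723] yang 89.95 z [ 0.001 -0.001 -1.   ] q6 [-0.454  0.455  1.475 -0.     1.211 -2.024] gap 0.444 F [-1.4  2.4  5.5]
units [-0.0013  0.0024  0.0034] twist -0.0017 dist 0.0017
deck [0.5722 0.0666 0.0951] n [-0.0058  0.0007  1.    ] lean 0.0057948348207152636 pitch n_y 0.0007080668728079912 12938 0.0007505191859021113
front 1864 zmax 0.16828903978999868 [ 0.5701 -0.2111  0.1488]
deck [0.5776 0.0886 0.0969] n [-0.0039 -0.0017  1.    ] lean 0.003939932869965428 pitch n_y -0.0016963830308420107 721 0.0021093120615580285
rear 635 zmax 0.16356773516494455 [0.576  0.274  0.1605]
front 83 zmax 0.14410487225192017 [ 0.5754 -0.231   0.1406]
0 [0.6709999999999999, np.float64(0.146), np.float64(0.08)] [[387.0747  54.9012]] [[591.3262 271.0195]]
1.57 [0.6709999999999999, np.float64(0.086047779602644), np.float64(0.020000019024089925)] [[479.245   77.1734]] [[506.8395 249.8756]]
1.75 [0.6709999999999999, np.float64(0.07530523666103046), np.float64(0.02096084318756379)] [[494.323  76.883]] [[498.9632 250.1719]]
scanner 107 [0.3819 0.3353 0.1609] ((0.3828631341457367, 0.33708059787750244), (0.0359797477722168, 0.027732830494642258), 29.93421745300293)
```

View pics/t18c.png

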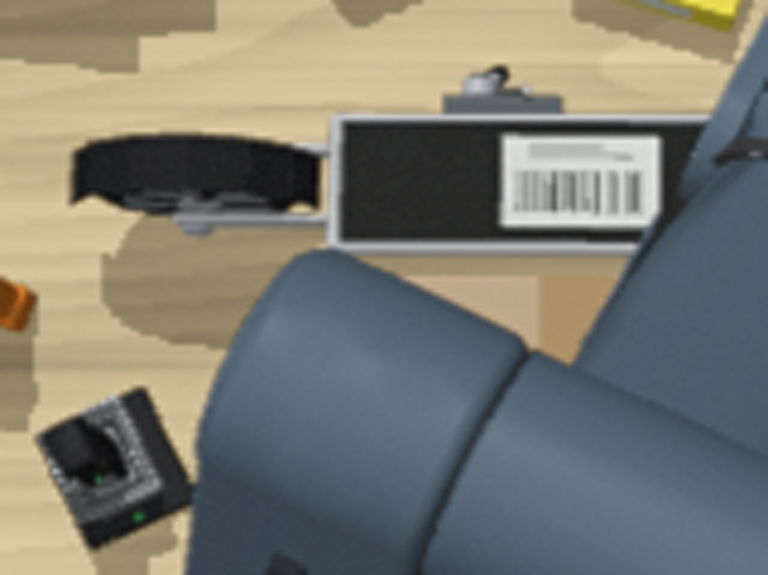

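View pics/wrist18.png

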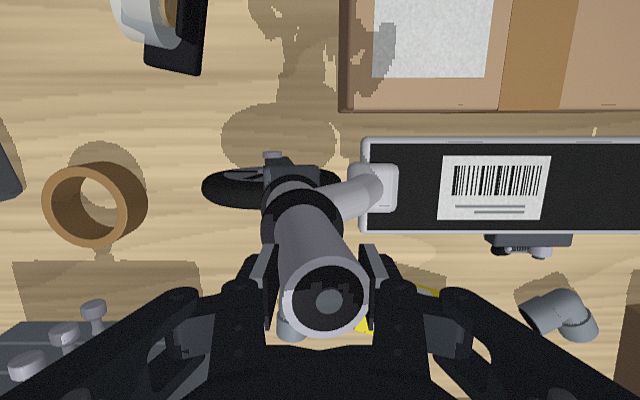

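```bash
python3 -c "
from station import manip
print(manip.sign_off())"
```

```text
the job is handed in; nothing more can be done
None
```

The job is done and handed in at about 22 s. No verdict was reported, so the checks below are from my own measurements.

- **Scan:** I held the scanner about 0.1 m above the label for roughly 2 s. The aim was within about 5 mm of the barcode centre.
- **Holder:** The scanner is back upright in its holder, about 1 mm from the pocket's middle, and let go.
- **Side stand:** It snapped down. The foot is where it should be for about 1.75 rad, checked again with the scooter upright.
- **Scooter:** It is held by the steerer tube, leaning about 0.005 rad. The deck surface is 95 mm up and level, so both wheels are on the counter. The deck edge is about 20 mm clear of the carton.
- **Other things:** They appear unmoved in the last pictures, judged by eye only. No force reading passed about 8 N.

The top and wrist cameras disagreed by about 4 mm, well inside the margins. No check failed.

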